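Hold the shaker's belt tensioner open

TASK

The shaker's drive needs a new belt. Lift the yellow guard off the tensioner arm, lower it (do not drop it) astride the middle of the steel rail and leave it hanging there; then take the arm's orange post in the gripper, swing the arm towards the front of the drive unit against its spring until it is fully against its stop, and finish still holding it there. Leave everything else where it stands.

Things in the scene. Friction and masses are not known exactly. Their poses are not given: they have to be found in the camera images.
- drive: Fixed shaker drive unit, left or right of the robot: white box 220 (x) x 240 (y) mm, aluminium deck at z = 60. Origin: centre of underside; front is its -x side; turned up to 0.35 rad. On the deck, all under 21 mm high: dark pulleys (radius 22 at (-78, -85), radius 30 at (-68, 82)) and a red stop peg. The tensioner arm is on the deck, under the guard.
- idler (a joint): Angle (rad) of the tensioner arm, a flat steel bar 18 mm wide, top 18 mm above the deck, turning about the vertical at point idler_pivot. 0: at rest, pointing along the drive unit's +y; grows counter-clockwise from above, carrying the post to the front (-x); stop at 1.05. A spring drives it back to 0: at the post about 3 N to leave rest, 7 N at the stop.
- idler_pivot (a point): Axis of the tensioner arm, at deck height (60 mm above the bench); drive-unit coordinates (20, -45). A blue hub of radius 14 stands 30 mm above the deck here.
- idler_post: Orange round post standing upright at the arm's free end, diameter 14, height 34 mm, 95 mm from the pivot axis. Origin: centre of its foot, on the bar's top, 18 mm above the deck; its top is 52 mm above the deck; it is a sleeve that spins freely about its own axis. Covered by the guard at first.
- guard: Loose yellow guard, 0.2 kg, standing on the deck astride the arm: inverted channel 140 long (its y), 50 wide (x), open below and at the ends, 44 wide inside; roof underside a 20 mm wide flat 60 above the feet, 45 degree slopes to the sides, roof top at 64. On it a black grip rib 12 thick (x), 90 long (y), from 64 to 98. Origin: centre between the feet, at foot level; z up. A half turn changes nothing.
- guard_rib (a point): Centre of the top of the guard's black grip rib, 98 mm above its feet.
- guard_saddle (a point): Middle of the underside of the guard's roof, 60 mm above its feet: the line that rests on the rail's bar.
- rail: Fixed rail stand: grey foot 100 x 280 x 12 mm, two posts at y = +-125, and a horizontal steel bar of diameter 16 along its y, 266 long, top at 150 mm. Origin: centre of its underside. It stands on the other side from the drive unit, turned up to 0.35 rad.
- rail_top (a point): Middle of the top line of the rail's bar, 150 mm above the bench; axes as the rail's.
- media_bottle: Bystander, loose: clear glass media bottle with a blue cap, diameter 70, height 150 mm. Origin: centre of its underside. Not to be moved.
- petri_stack: Bystander, loose: stack of five clear petri dishes, diameter 90, height 70 mm. Origin: centre of its underside. Not to be moved.
- tube_rack: Bystander, loose: white rack of capped culture tubes, 60 x 160, height 99 mm. Origin: centre of its underside. Not to be moved.
- burner: Bystander, loose: unlit laboratory burner, foot diameter 80, brass tube to height 130 mm. Origin: centre of its underside. Not to be moved.
- beaker: Bystander, loose: small glass beaker, diameter 60, height 70 mm. Origin: centre of its underside. Not to be moved.
- agar_jar: Bystander, loose: amber jar with a white lid, diameter 70, height 90 mm. Origin: centre of its underside. Not to be moved.
- spare_pulley: Bystander, loose: small loose brass pulley, on the drive deck at its (+x, -y) corner, diameter 34, height 14 mm. Origin: centre of its underside. Not to be moved.
There are look-alikes about, which are no part of the job. Several things have the shape of the guard; the one meant has the colours described above.

How it is judged:
On the way, in this order (a step that is already met when the one before it is completed fails the run):
1. the guard hangs astride the rail, let go (x of guard_saddle in the frame of rail_top between -0.015 and 0.015 m and y of guard_saddle in the frame of rail_top between -0.05 and 0.05 m and z of guard_saddle in the frame of rail_top between -0.012 and 0.008 m and angle between the y axis of guard and the y axis of rail, either way round below 0.25 rad and angle between guard's own z axis and vertical below 0.45 rad and contact force between guard and rail above 0.5 N and contact force between guard and the fingers below 0.1 N and contact force between guard and the arm below 0.1 N and linear speed of guard below 0.05 m/s), for 0.3 s.
2. the tensioner arm is at its stop, held by its post (value of joint idler above 0.99 rad and contact force between idler_post and the fingers above 1.5 N), for 0.3 s.
At the end, for the whole second after the job is handed in: Guard at rest astride the bar, untouched: saddle within 15 mm across, 50 mm along and 8 mm above to 12 mm below the bar's top middle, within 0.25 rad of its line, tilt under 0.45; tensioner arm still at 0.99 rad or more (stop 1.05), fingers on the orange post with over 1.5 N (all of step 1 and all of step 2 and contact force between idler_post and guard below 0.1 N and velocity of joint idler between -0.1 and 0.1 rad/s); the arm keeps its last pose, push and grip.
It fails at once if the guard is dropped (falls free faster than 0.7 m/s) (contact force between guard and the fingers below 0.05 N and linear speed of guard above 0.7 m/s).
It fails at once if a bystander is moved more than 30 mm (distance of any of media_bottle, petri_stack, tube_rack, burner, beaker, agar_jar, spare_pulley from where it was at the start of the episode above 0.03 m).
It fails at once if a bystander is tipped over (angle between any of media_bottle, petri_stack, tube_rack, burner, beaker, agar_jar, spare_pulley's own z axis and vertical above 0.5 rad).
It also fails if it takes over 56 s, if anything falls off the work surface, if the arm or the gripper's body presses on something with over 40 N, if the wrist force passes 120 N, or if a joint passes its speed limit or range.

ROBOT

A 6-joint arm with a two-finger parallel gripper is mounted at the origin on the work surface. World frame = base frame: x ahead of the robot, y to its left, z up, the work surface at z = 0. Lengths are in m, angles in rad, forces in N, time in s.
With the tool pointing down it reaches from about 0.25 to 0.725 m from the base axis. Payload 4 kg.
Tool frame: the origin (TCP) lies between the finger pads; the fingertips stand 8 mm ahead of it and the grasp point (between the pads) lies 11 mm behind it; z points along the fingers, y is the direction in which the jaws open and shut (so a half turn about z gives the same grasp; the last joint's range is limited). The gripper opens to 85 mm and grips with 20 to 120 N. Pads are 22 mm wide; open, the fingers measure 114 mm over their backs; the gripper's body (76 mm by 85 mm) begins 54 mm behind the grasp point. The pads swing forward as they close: fully open they stand 13 mm farther back than shut.
Start: joints at [-1.334, 0.241, 0.005, 1.335, 0, 1.571], TCP at [0.117, -0.486, 0.239] pointing down, gripper open.
Joint ranges: [-2.72, 2.72], [-1.05, 1.87], [-1.09, 1.28], [-1.99, 2.15], [-1.42, 1.44], [-3.14, 3.14]. Speed limits (rad/s): [2.79, 2.79, 3.14, 3.14, 3.14, 3.14].

INTERFACE

Orientations are given as a unit quaternion [x, y, z, w].
In Python, from workcell import * gives the robot as it stands.
- The arm moves only by the tool send_rows, never from a script. Its argument "increments" is a list that holds one entry, the list of rows, each a list of 6 numbers: the shift along the tool's x, y, z in units of 50 mm (1.0 is 50 mm), then the turn, a rotation vector about the tool's x, y, z in units of 10 degrees (1.0 is 10 degrees). In form: [[[x, y, z, ax, ay, az], ...]]. A call has 1 to 8 rows; each row shifts and turns the commanded pose from where the row before left it, along the tool's axes as they then stand; what a row does not reach is not made up. A row lasts 1/8 s, in which the tool goes at most 62.5 mm and 10.7 degrees, less where a joint would pass 70% of its speed; a pose out of reach is approached as far as the arm can. A call with a number of a shift or a turn outside -1 to 1 is refused whole. A call with a gripper value outside its range is refused whole. "grip" is the closure, from 0 (fully open) to 1 (shut), set as the call begins (left out, the last holds). The fingers move at their own pace and stop on an object; the grip force is fixed at half the most. Time passes only in rows, so rows that do not move let the fingers close. It gives the time, the measured TCP pose, the force and the opening at its end, in the units of the state.
- get_obs(): the state, without advancing time (a new reading comes with each control period).
- camera(name): name is "scene" or "side" or "wrist"; returns a dict with "color" (480x640x3 uint8, red, green, blue), "z_map" (480x640 float32, m along the optical axis (not along the pixel's ray), 0 where there is no reading), "intrinsics" (3x3 intrinsics, pixels), "pose" (4x4, takes a point from camera to world coordinates); the wrist camera has in their place "mount" (4x4, takes a point from camera to tool coordinates, whose origin is the TCP and whose axes are the flange's). Camera axes: x right, y down, z forward; pixel columns grow to the right and rows downward; lengths in m; the calibration is good to about 2 mm. A picture is of the moment at which its call begins: read the wrist's pose just before it.
- job_done(): hands the job in, once; it reports no verdict.
The state is a dict: "clock": time; "joint_pos": joint angles; "joint_vel": joint speeds; "tau": joint torques, N m; "eef_pos": TCP position; "tool_rot": TCP orientation; "ft_force": force on the tool from outside, world axes, zero at the start; "ft_torque": the same for the moment, N m; "grip_width": finger opening in m.
Only numpy, scipy, OpenCV 4.12 (cv2) and the standard library are available. Lean on these libraries where they do the work, as an engineer would, in place of code of your own. Each camera call takes 0.05 s, during which the arm holds its last target.

## Working session

There is one attempt and no reset: what is moved stays moved. The work goes in short steps, Python scripts to look and compute and a tool call to move; the robot and the scene stay as the last step left them, time stands still between calls to the robot, and variables do not carry over. Pictures are saved under pics/ and viewed, and the job is handed in when it is done.

Besides the shell and the picture viewer there is one more tool, called after "Emit:" as name(argument=value, ...), one argument or row to a line, values as JSON. send_rows: Moves the arm, as the interface text tells. Its arguments: {"type":"object","properties":{"increments":{"type":"array"},"grip":{"type":"number"}},"required":["increments"]}

```bash
mkdir -p pics; ls
python3 - <<'E'
from workcell import *
import cv2
print(get_obs())
for n in ["scene","side","wrist"]:
    c=camera(n); cv2.imwrite(f"pics/{n}0.png",c["color"][:,:,::-1])
    print(n,c["intrinsics"].tolist(),c.get("pose",c.get("mount")).round(4).tolist())
    import numpy as np; np.savez(f"{n}0.npz",**c)
E
```

```text
pics
{'clock': 0.0, 'joint_pos': array([-1.33400897e+00,  2.41414892e-01,  3.71484696e-03,  1.33520823e+00,
        4.05440324e-05,  1.57076792e+00]), 'joint_vel': array([ 5.25645162e-04, -1.01475462e-03,  1.01395828e-03,  1.49285433e-06,
       -1.44756576e-03,  5.85643894e-04]), 'tau': array([-5.46057472e-04, -3.72312677e+01,  2.52411389e+01,  1.67614192e-02,
       -3.90978812e-05,  8.44997544e-06]), 'eef_pos': array([ 0.11715581, -0.4854394 ,  0.23840842]), 'tool_rot': array([ 9.92997422e-01,  1.18131299e-01, -1.04583957e-04, -1.05097944e-03]), 'ft_force': array([-0.03564738,  0.07169756, -0.00290021]), 'ft_torque': array([-0.01878892,  0.02462461,  0.01819636]), 'grip_width': 0.08491614859759476}
scene [[618.4694712137835, 0.0, 321.4059060149049], [0.0, 618.4694712137835, 243.95830775547526], [0.0, 0.0, 1.0]] [[0.6081, 0.5707, -0.5519, 1.3277], [0.7939, -0.4436, 0.416, -0.5898], [-0.0074, -0.691, -0.7228, 1.1814], [0.0, 0.0, 0.0, 1.0]]
side [[589.7921250015299, 0.0, 311.29642128878294], [0.0, 589.7921250015299, 236.0343032150893], [0.0, 0.0, 1.0]] [[-0.7408, -0.5117, 0.4353, -0.0339], [-0.6718, 0.5654, -0.4786, 0.6317], [-0.0012, -0.647, -0.7625, 1.1205], [0.0, 0.0, 0.0, 1.0]]
wrist [[346.7305615415197, 0.0, 323.23042661481446], [0.0, 346.7305615415197, 240.99827113223], [0.0, 0.0, 1.0]] [[0.0001, -0.9497, -0.3132, 0.0812], [1.0, -0.0, 0.0003, -0.0001], [-0.0003, -0.3132, 0.9497, -0.1337], [0.0, 0.0, 0.0, 1.0]]
```

View pics/scene0.png

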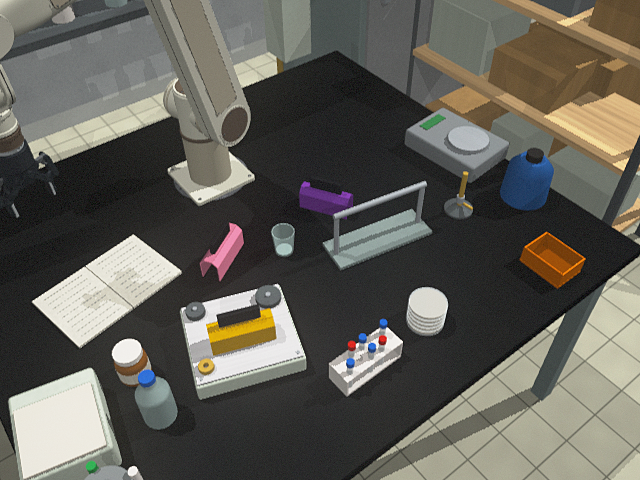

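View pics/side0.png

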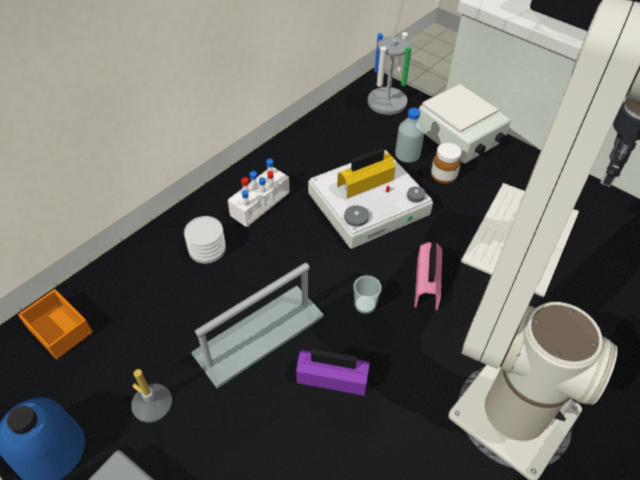

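View pics/wrist0.png

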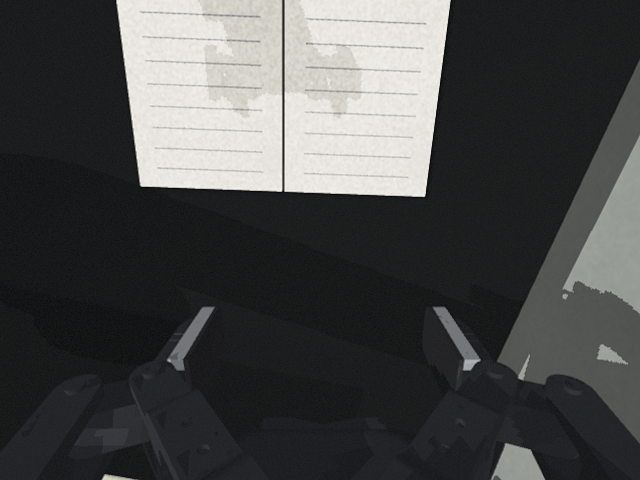

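Three things have the guard's shape. In the scene image they are the yellow one with a black rib on the drive at (242,330), the pink one at (224,252) and the purple one at (326,199). I choose the yellow one. Next I measure poses and take a close crop.

```bash
cat > h.py <<'E'
import numpy as np, cv2
from scipy.spatial.transform import Rotation as R
def load(n): 
    d=np.load(n); return {k:d[k] for k in d.files}
def cloud(c,T=None):
    K=c["intrinsics"]; z=c["z_map"]; v,u=np.mgrid[:480,:640]
    P=np.stack([(u-K[0,2])/K[0,0]*z,(v-K[1,2])/K[1,1]*z,z],-1)
    T=c["pose"] if T is None else T
    W=P@T[:3,:3].T+T[:3,3]; W[z<=0]=np.nan
    return W
E
python3 - <<'E'
from h import *
sc=load("scene0.npz"); cv2.imwrite("pics/crop1.png",cv2.resize(sc["color"][270:400,160:320,::-1],None,fx=4,fy=4))
for n in ["scene","side"]:
    c=load(n+"0.npz"); W=cloud(c); col=c["color"].astype(int); hsv=cv2.cvtColor(c["color"],cv2.COLOR_RGB2HSV)
    z=W[...,2]
    cx0,cy0,w,h=(160,270,150,130) if n=="scene" else (300,140,140,110)
    box=np.zeros((480,640),bool); box[cy0:cy0+h,cx0:cx0+w]=1
    # deck
    m=box&(abs(z-.06)<.006); p=W[m][:,:2].astype(np.float32); r=cv2.minAreaRect(p); print(n,"deck",m.sum(),r, np.median(W[m][:,2]))
    Y=box&(hsv[...,0]>18)&(hsv[...,0]<32)&(hsv[...,1]>150)&(hsv[...,2]>80)&(z>.085)
    p=W[Y]; print("yellow",Y.sum(),p.min(0),p.max(0))
    rib=box&(z>.151)&(z<.163); p=W[rib]; r=cv2.minAreaRect(p[:,:2].astype(np.float32)); print("rib top",rib.sum(),r,np.median(p[:,2]))
    bx=(320,175,120,100) if n=="scene" else (185,255,145,135)
    box=np.zeros((480,640),bool); box[bx[1]:bx[1]+bx[3],bx[0]:bx[0]+bx[2]]=1
    b=box&(z>.138)&(z<.156); p=W[b]; print("bar",b.sum(),cv2.minAreaRect(p[:,:2].astype(np.float32)),np.percentile(p[:,2],98))
    f=box&(abs(z-.012)<.005); p=W[f]; print("foot",f.sum(),cv2.minAreaRect(p[:,:2].astype(np.float32)))
E
```

```text
scene deck 5085 ((0.5702979564666748, -0.27398163080215454), (0.2911907434463501, 0.23096738755702972), 71.49440002441406) 0.061411024990508434
yellow 1388 [ 0.5548586  -0.32864582  0.08504749] [ 0.64097707 -0.18626535  0.13956167]
rib top 280 ((0.5920596718788147, -0.25513237714767456), (0.08958803862333298, 0.0159254539757967), 70.50887298583984) 0.1583845646674784
bar 612 ((0.5057977437973022, 0.21616071462631226), (0.2675912082195282, 0.022632071748375893), 79.54667663574219) 0.15457185740687832
foot 2870 ((0.46423181891441345, 0.26922309398651123), (0.34089168906211853, 0.38907870650291443), 51.35370635986328)
side deck 3425 ((0.5648021101951599, -0.26508229970932007), (0.3268205523490906, 0.38357970118522644), 34.25811004638672) 0.059001071910116165
yellow 1005 [ 0.54099989 -0.32756974  0.08506046] [ 0.63264949 -0.17970689  0.14633299]
rib top 170 ((0.585754930973053, -0.25477513670921326), (0.09176036715507507, 0.015074076130986214), 71.37467193603516) 0.15608102336215718
bar 1016 ((0.49871423840522766, 0.21497005224227905), (0.2669094502925873, 0.01941753178834915), 80.06671905517578) 0.15161472549384455
foot 4932 ((0.5373796224594116, 0.19141358137130737), (0.30367743968963623, 0.35691675543785095), 45.555912017822266)
```

View pics/crop1.png

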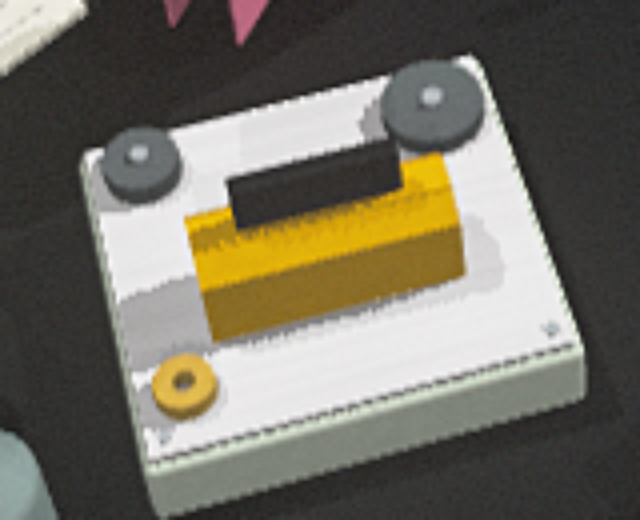

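The close crop confirms the yellow guard with the black rib. The rib top measures about (0.589,-0.255,0.157) with its line at about 71°; expected height 0.158. The bar measures about (0.502,0.2155) at 79.8°, top about 0.152; expected 0.150. Now I turn the tool and approach.

```bash
cat >> h.py <<'E'
def need(x,y,z,psi=None):
    from workcell import get_obs
    o=get_obs(); q=R.from_quat(o["tool_rot"]); M=q.as_matrix()
    p=np.degrees(np.arctan2(M[1,0],M[0,0]))
    T=np.array([[np.cos(a:=np.radians(p if psi is None else psi)),np.sin(a),0],[np.sin(a),-np.cos(a),0],[0,0,-1]]).T
    rv=np.degrees((q.inv()*R.from_matrix(T)).as_rotvec())
    d=np.array([x,y,z])-o["eef_pos"]
    print("t",round(o["clock"],2),"pos",o["eef_pos"].round(4),"psi",p.round(2),"F",o["ft_force"].round(1),"w",round(o["grip_width"],4))
    print("turn units",(rv/10).round(3),"shift units now-axes",(M.T@d/.05).round(3),"after-turn axes",(T.T@d/.05).round(3))
E
python3 -c "
from h import *
need(.589,-.255,.26,71)"
```

```text
t 0.15 pos [ 0.1172 -0.4856  0.2386] psi 13.57 F [ 0.2 -0.5  0.9] w 0.0856
turn units [-8.000e-03 -5.000e-03 -5.743e+00] shift units now-axes [10.255 -2.271 -0.424] after-turn axes [ 7.433  7.421 -0.428]
```

Emit:
send_rows(
  increments=[
    [[0, 0, -0.1, 0, 0, -0.95], [0, 0, -0.1, 0, 0, -0.95], [0, 0, -0.1, 0, 0, -0.95], [0, 0, -0.1, 0, 0, -0.95], [0, 0, -0.1, 0, 0, -0.95], [0, 0, -0.1, 0, 0, -0.99], [0.5, 0.5, 0, 0, 0, 0], [0.6, 0.6, 0, 0, 0, 0]],
  ],
)

```text
clock: 1.15
eef_pos: [0.1874, -0.4518, 0.269]
tool_rot: [0.815, 0.58, 0.0, -0.0]
ft_force: [0.9, -0.5, 0.2]
grip_width: 0.0854
```

Emit:
send_rows(
  increments=[
    [[0.6, 0.6, 0, 0, 0, 0], [0.6, 0.6, 0, 0, 0, 0], [0.6, 0.6, 0, 0, 0, 0], [0.6, 0.6, 0, 0, 0, 0], [0.6, 0.6, 0, 0, 0, 0], [0.6, 0.6, 0, 0, 0, 0], [0.6, 0.6, 0, 0, 0, 0], [0.5, 0.5, 0, 0, 0, 0]],
  ],
)

```text
clock: 2.15
eef_pos: [0.4872, -0.3054, 0.2688]
tool_rot: [0.814, 0.581, -0.0, -0.0]
ft_force: [-0.2, -0.9, 0.4]
grip_width: 0.0854
```

Emit:
send_rows(
  increments=[
    [[0.6, 0.6, 0, 0, 0, 0], [0.6, 0.6, 0, 0, 0, 0], [0.5, 0.5, 0, 0, 0, 0], [0, 0, 0, 0, 0, 0], [0, 0, 0, 0, 0, 0]],
  ],
)

```text
clock: 2.78
eef_pos: [0.5935, -0.2539, 0.2687]
tool_rot: [0.814, 0.58, -0.001, -0.001]
ft_force: [0.1, 0.7, -0.2]
grip_width: 0.0855
```

```bash
python3 -c "
from h import *
from workcell import *
need(.589,-.255,.26,71)
o=get_obs();c=camera('wrist');cv2.imwrite('pics/w1.png',c['color'][:,:,::-1]);np.savez('w1.npz',p=o['eef_pos'],q=o['tool_rot'],**c)
T=np.eye(4);T[:3,:3]=R.from_quat(o['tool_rot']).as_matrix();T[:3,3]=o['eef_pos']
W=cloud(c,T@c['mount']);z=W[...,2]
near=(np.hypot(W[...,0]-.589,W[...,1]+.255)<.08)
m=near&(z>.15)&(z<.166);p=W[m];print(m.sum(),cv2.minAreaRect(p[:,:2].astype(np.float32)),np.median(p[:,2]))
"
```

```text
t 2.77 pos [ 0.5935 -0.2539  0.2687] psi 70.97 F [ 0.1  0.7 -0.2] w 0.0855
turn units [-0.009  0.002 -0.003] shift units now-axes [-0.05  -0.078  0.173] after-turn axes [-0.05  -0.078  0.173]
1764 ((0.5921412110328674, -0.25527605414390564), (0.08919300884008408, 0.011337175033986568), 70.58807373046875) 0.15684145843599917
```

View pics/w1.png

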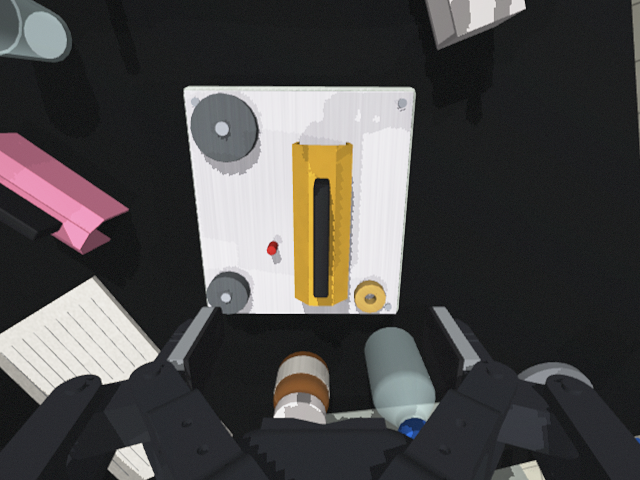

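```bash
python3 -c "
from h import *
need(.591,-.255,.139,71)"
```

```text
t 2.83 pos [ 0.5933 -0.2542  0.2691] psi 70.93 F [-0.4  0.5 -0. ] w 0.0849
turn units [-0.006  0.001 -0.007] shift units now-axes [-0.028 -0.035  2.601] after-turn axes [-0.029 -0.038  2.601]
```

The wrist view shows the yellow guard with its black rib at (322,238), centred under the fingers, with the pink look-alike off to the left. The rib is 89 × 11 mm with its top at 0.157, which matches the description. I descend and grip.

Emit:
send_rows(
  increments=[
    [[-0.03, -0.04, 0.5, 0, 0, 0], [0, 0, 0.5, 0, 0, 0], [0, 0, 0.5, 0, 0, 0], [0, 0, 0.5, 0, 0, 0], [0, 0, 0.4, 0, 0, 0], [0, 0, 0.2, 0, 0, 0], [0, 0, 0, 0, 0, 0], [0, 0, 0, 0, 0, 0]],
  ],
)

```text
clock: 3.82
eef_pos: [0.5921, -0.2551, 0.1406]
tool_rot: [0.814, 0.58, 0.0, 0.001]
ft_force: [0.1, -1.0, 0.3]
grip_width: 0.0852
```

Emit:
send_rows(
  increments=[
    [[0, 0, 0, 0, 0, 0], [0, 0, 0, 0, 0, 0], [0, 0, 0, 0, 0, 0], [0, 0, 0, 0, 0, 0], [0, 0, 0, 0, 0, 0], [0, 0, 0, 0, 0, 0]],
  ],
  grip=1,
)

```text
clock: 4.58
eef_pos: [0.5917, -0.2546, 0.1394]
tool_rot: [0.814, 0.581, 0.0, 0.0]
ft_force: [-0.3, 0.3, 1.8]
grip_width: 0.011
```

Emit:
send_rows(
  increments=[
    [[0, 0, -0.1, 0, 0, 0], [0, 0, -0.3, 0, 0, 0], [0, 0, -0.5, 0, 0, 0], [0, 0, -0.6, 0, 0, 0], [0, 0, -0.6, 0, 0, 0], [0, 0, -0.5, 0, 0, 0], [0, 0, -0.3, 0, 0, 0], [0, 0, 0, 0, 0, 0]],
  ],
)

```text
clock: 5.58
eef_pos: [0.5925, -0.255, 0.2869]
tool_rot: [0.814, 0.58, 0.001, 0.002]
ft_force: [-0.4, 0.0, -2.6]
grip_width: 0.0112
```

```bash
python3 -c "
from h import *
from workcell import *
need(.502,.2155,.285,79.8)
c=camera('side');cv2.imwrite('pics/s2.png',c['color'][:,:,::-1]);np.savez('s2.npz',**c)
c=camera('scene');cv2.imwrite('pics/sc2.png',c['color'][:,:,::-1]);np.savez('sc2.npz',**c)
"
```

```text
t 5.58 pos [ 0.5925 -0.255   0.2869] psi 70.96 F [-0.4  0.  -2.6] w 0.0112
turn units [ 0.025  0.004 -0.884] shift units now-axes [ 8.304 -4.78   0.013] after-turn axes [ 8.94  -3.447  0.037]
```

View pics/s2.png

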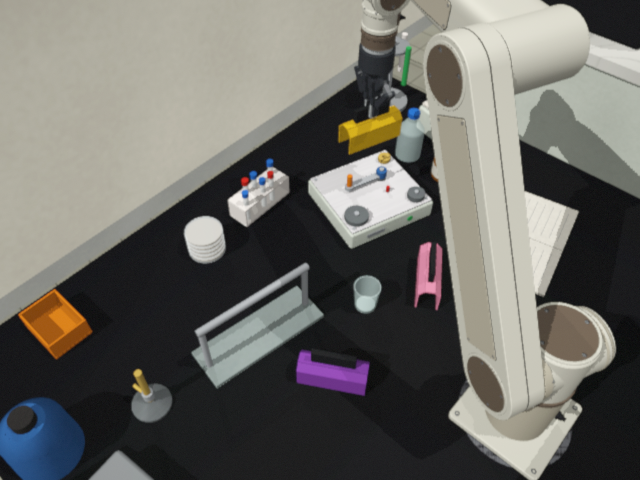

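View pics/sc2.png

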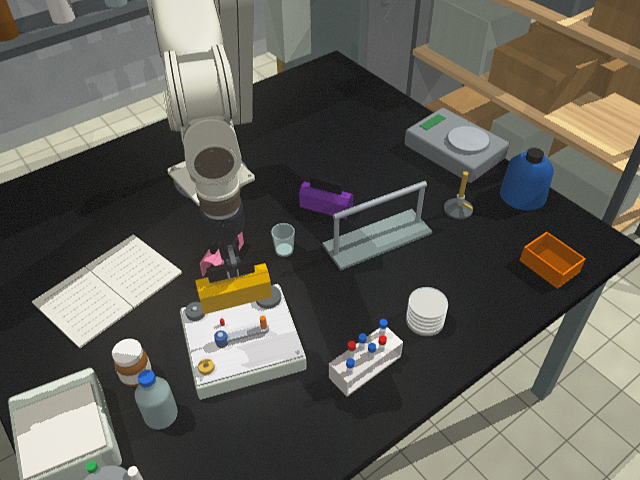

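The guard hangs level in the gripper. The orange post is exposed at scene (263,322) and side (349,182). I carry the guard over to the rail.

Emit:
send_rows(
  increments=[
    [[0, 0, 0, 0, 0, -0.4], [0, 0, 0, 0, 0, -0.48], [0.3, -0.12, 0, 0, 0, 0], [0.6, -0.23, 0, 0, 0, 0], [0.7, -0.27, 0, 0, 0, 0], [0.7, -0.27, 0, 0, 0, 0], [0.7, -0.27, 0, 0, 0, 0], [0.7, -0.27, 0, 0, 0, 0]],
  ],
)

```text
clock: 6.68
eef_pos: [0.553, -0.0576, 0.2838]
tool_rot: [0.768, 0.641, -0.0, -0.001]
ft_force: [0.4, 0.0, -2.2]
grip_width: 0.0106
```

Emit:
send_rows(
  increments=[
    [[0.7, -0.27, 0, 0, 0, 0], [0.7, -0.27, 0, 0, 0, 0], [0.7, -0.27, 0, 0, 0, 0], [0.7, -0.27, 0, 0, 0, 0], [0.7, -0.27, 0, 0, 0, 0], [0.7, -0.27, 0, 0, 0, 0], [0.5, -0.19, 0, 0, 0, 0], [0.3, -0.1, 0, 0, 0, 0]],
  ],
)

```text
clock: 7.68
eef_pos: [0.5032, 0.2048, 0.2839]
tool_rot: [0.767, 0.642, -0.0, -0.0]
ft_force: [-0.5, 0.5, -1.8]
grip_width: 0.0112
```

Emit:
send_rows(
  increments=[
    [[0.2, -0.1, 0, 0, 0, 0], [0, 0, 0, 0, 0, 0], [0, 0, 0, 0, 0, 0], [0, 0, 0, 0, 0, 0]],
  ],
)

```text
clock: 8.18
eef_pos: [0.5017, 0.213, 0.2843]
tool_rot: [0.768, 0.641, -0.0, 0.0]
ft_force: [-0.4, 0.1, -1.2]
grip_width: 0.0111
```

```bash
python3 -c "
from h import *
from workcell import *
need(.502,.2155,.285,79.8)
o=get_obs();c=camera('wrist');cv2.imwrite('pics/w3.png',c['color'][:,:,::-1])
T=np.eye(4);T[:3,:3]=R.from_quat(o['tool_rot']).as_matrix();T[:3,3]=o['eef_pos']
W=cloud(c,T@c['mount']);z=W[...,2]
m=(z>.143)&(z<.158)&(np.hypot(W[...,0]-.503,W[...,1]-.215)<.15);p=W[m]
print(m.sum(),cv2.minAreaRect(p[:,:2].astype(np.float32)),np.percentile(p[:,2],[2,98]))
for n in ['scene','side']:
    c=camera(n);cv2.imwrite('pics/%s3.png'%n,c['color'][:,:,::-1]);W=cloud(c);z=W[...,2];hsv=cv2.cvtColor(c['color'],cv2.COLOR_RGB2HSV)
    s=(np.hypot(W[...,0]-.503,W[...,1]-.215)<.16)
    b=s&(z>.138)&(z<.158)&(hsv[...,1]<60);p=W[b];print(n,b.sum(),cv2.minAreaRect(p[:,:2].astype(np.float32)))
    Y=s&(z>.2)&(hsv[...,0]>18)&(hsv[...,0]<32)&(hsv[...,1]>150);p=W[Y];print('Y',Y.sum(),cv2.minAreaRect(p[:,:2].astype(np.float32)),p[:,2].min(),p[:,2].max())
"
```

```text
t 8.18 pos [0.5017 0.213  0.2843] psi 79.68 F [-0.4  0.1 -1.2] w 0.0111
turn units [ 0.     0.001 -0.012] shift units now-axes [ 0.05  -0.004 -0.014] after-turn axes [ 0.05  -0.004 -0.014]
2299 ((0.5189697742462158, 0.3090306520462036), (0.07658623158931732, 0.014940956607460976), 80.1802978515625) [0.14352463 0.14977793]
scene 616 ((0.5056208968162537, 0.2169084995985031), (0.27187415957450867, 0.022834686562418938), 80.24256134033203)
Y 1581 ((0.5055803656578064, 0.2123551070690155), (0.14540676772594452, 0.05652881786227226), 77.44548797607422) 0.20290670816380085 0.2858365004049883
side 1016 ((0.49837902188301086, 0.21524377167224884), (0.26581764221191406, 0.018767448142170906), 79.80274963378906)
Y 2401 ((0.47958284616470337, 0.21501491963863373), (0.14259140193462372, 0.08805422484874725), 78.7383804321289) 0.2001051626672723 0.3687191785795444
```

View pics/w3.png

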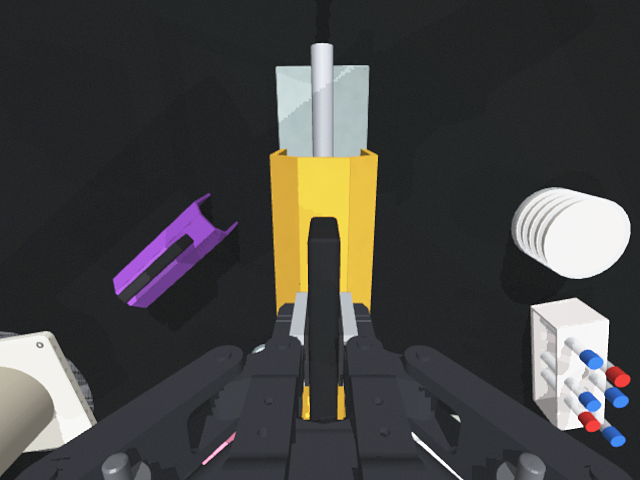

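View pics/scene3.png

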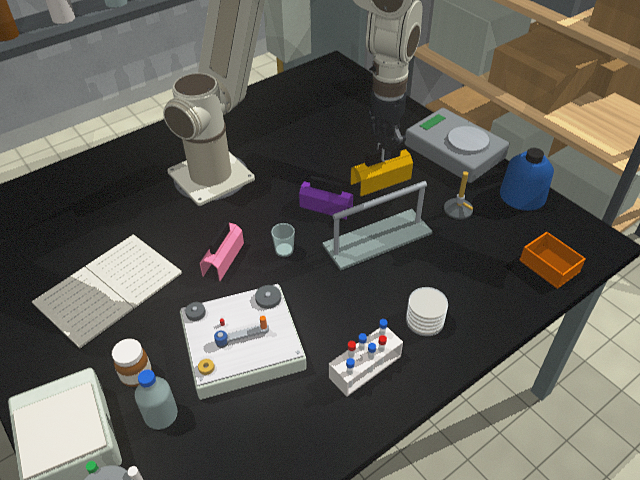

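Wrist view: the bar runs at column 322 and the rib at 323, so they are aligned. Extrapolated, the bar lies within 1 mm of the TCP and 0.5° of its line. I lower the guard.

Emit:
send_rows(
  increments=[
    [[0.05, 0, 0.3, 0, 0, 0], [0, 0, 0.4, 0, 0, 0], [0, 0, 0.4, 0, 0, 0], [0, 0, 0.4, 0, 0, 0], [0, 0, 0.4, 0, 0, 0], [0, 0, 0.2, 0, 0, 0], [0, 0, 0.1, 0, 0, 0], [0, 0, 0, 0, 0, 0]],
  ],
)

```text
clock: 9.32
eef_pos: [0.502, 0.2164, 0.1743]
tool_rot: [0.767, 0.641, 0.0, 0.0]
ft_force: [0.3, -1.2, -1.7]
grip_width: 0.0108
```

Emit:
send_rows(
  increments=[
    [[0, 0, 0.05, 0, 0, 0], [0, 0, 0.03, 0, 0, 0], [0, 0, 0, 0, 0, 0], [0, 0, 0, 0, 0, 0]],
  ],
)

```text
clock: 9.82
eef_pos: [0.502, 0.2164, 0.1705]
tool_rot: [0.767, 0.641, 0.0, 0.0]
ft_force: [-0.4, -0.2, -1.8]
grip_width: 0.0107
```

Emit:
send_rows(
  increments=[
    [[0, 0, 0.03, 0, 0, 0], [0, 0, 0, 0, 0, 0], [0, 0, 0, 0, 0, 0]],
  ],
)

```text
clock: 10.2
eef_pos: [0.5022, 0.2165, 0.1693]
tool_rot: [0.767, 0.641, 0.0, 0.0]
ft_force: [0.5, -0.6, 3.1]
grip_width: 0.0109
```

It touches at the expected height, so I let go.

Emit:
send_rows(
  increments=[
    [[0, 0, 0, 0, 0, 0], [0, 0, 0, 0, 0, 0], [0, 0, 0, 0, 0, 0], [0, 0, 0, 0, 0, 0], [0, 0, 0, 0, 0, 0], [0, 0, 0, 0, 0, 0]],
  ],
  grip=0,
)

```text
clock: 10.95
eef_pos: [0.502, 0.2163, 0.1688]
tool_rot: [0.767, 0.641, 0.0, 0.0]
ft_force: [0.0, -0.0, 0.2]
grip_width: 0.0855
```

```bash
python3 -c "
from h import *
from workcell import *
need(.502,.2155,.285,79.8)
c=camera('scene');cv2.imwrite('pics/scene4.png',cv2.resize(c['color'][130:290,280:480,::-1],None,fx=3,fy=3))
"
```

```text
t 10.95 pos [0.502  0.2163 0.1688] psi 79.76 F [ 0.  -0.   0.2] w 0.0855
turn units [ 0.     0.    -0.004] shift units now-axes [-0.016  0.004 -2.324] after-turn axes [-0.016  0.004 -2.324]
```

View pics/scene4.png

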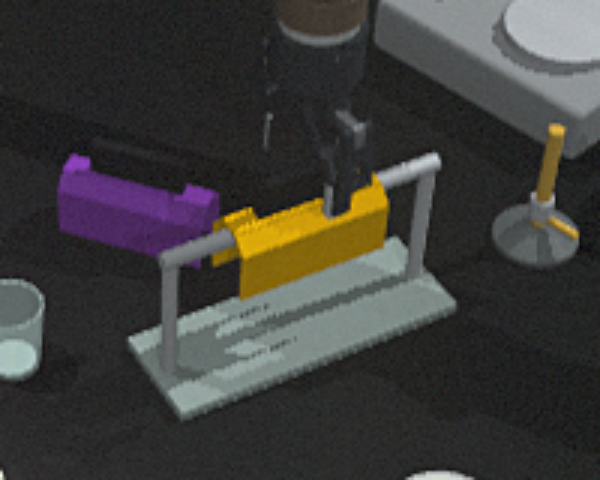

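The guard hangs on the bar with the fingers open around the rib. I retreat straight up, then measure the guard and the post.

Emit:
send_rows(
  increments=[
    [[0, 0, -0.2, 0, 0, 0], [0, 0, -0.4, 0, 0, 0], [0, 0, -0.5, 0, 0, 0], [0, 0, -0.5, 0, 0, 0], [0, 0, -0.5, 0, 0, 0], [0, 0, -0.4, 0, 0, 0], [0, 0, 0, 0, 0, 0], [0, 0, 0, 0, 0, 0]],
  ],
)

```text
clock: 12.0
eef_pos: [0.5017, 0.2162, 0.2933]
tool_rot: [0.767, 0.641, -0.0, -0.0]
ft_force: [-0.4, -0.3, -0.3]
grip_width: 0.085
```

```bash
python3 -c "
from h import *
from workcell import *
need(.502,.2155,.285,79.8)
o=get_obs();c=camera('wrist');cv2.imwrite('pics/w5.png',c['color'][:,:,::-1])
T=np.eye(4);T[:3,:3]=R.from_quat(o['tool_rot']).as_matrix();T[:3,3]=o['eef_pos']
W=cloud(c,T@c['mount']);z=W[...,2]
m=(z>.180)&(z<.196)&(np.hypot(W[...,0]-.503,W[...,1]-.215)<.1);p=W[m]
print('rib',m.sum(),cv2.minAreaRect(p[:,:2].astype(np.float32)),np.percentile(p[:,2],[2,98]))
m=(z>.143)&(z<.158)&(np.hypot(W[...,0]-.503,W[...,1]-.215)<.15)&(c['color'].max(-1)-c['color'].min(-1)<40);p=W[m]
print('bar',cv2.minAreaRect(p[:,:2].astype(np.float32)))
for n in ['scene','side']:
    c=camera(n);np.savez(n+'5.npz',**c);W=cloud(c);z=W[...,2];hsv=cv2.cvtColor(c['color'],cv2.COLOR_RGB2HSV)
    s=(np.hypot(W[...,0]-.59,W[...,1]+.255)<.12)
    O=s&(hsv[...,0]<16)&(hsv[...,1]>150)&(z>.082);p=W[O];print(n,'post',O.sum(),p.mean(0),np.percentile(p[:,2],[2,98]))
    v,u=np.nonzero(O);print(u.mean(),v.mean())
    B=s&(hsv[...,0]>100)&(hsv[...,0]<125)&(hsv[...,1]>90)&(z>.065);p=W[B];print('hub',B.sum(),p.mean(0),np.percentile(p[:,2],98))
    D=s&(abs(z-.0605)<.004)
"
```

```text
t 12.0 pos [0.5017 0.2162 0.2933] psi 79.77 F [-0.4 -0.3 -0.3] w 0.085
turn units [-0.003  0.002 -0.003] shift units now-axes [-0.013  0.008  0.166] after-turn axes [-0.013  0.008  0.166]
rib 1897 ((0.5028108358383179, 0.21514548361301422), (0.09027179330587387, 0.011832238174974918), 80.13699340820312) [0.18465233 0.18830741]
bar ((0.5030387043952942, 0.21616597473621368), (0.26548606157302856, 0.015009492635726929), 80.15321350097656)
scene post 71 [ 0.60842788 -0.21154053  0.10180809] [0.08302665 0.1163909 ]
261.61971830985914 321.6619718309859
hub 124 [ 0.58102645 -0.29979137  0.08685533] 0.09516687423944432
side post 40 [ 0.60048178 -0.20510456  0.0981812 ] [0.08388956 0.11400996]
349.15 180.825
hub 71 [ 0.56631816 -0.29268235  0.08474126] 0.09161398398636314
```

View pics/w5.png

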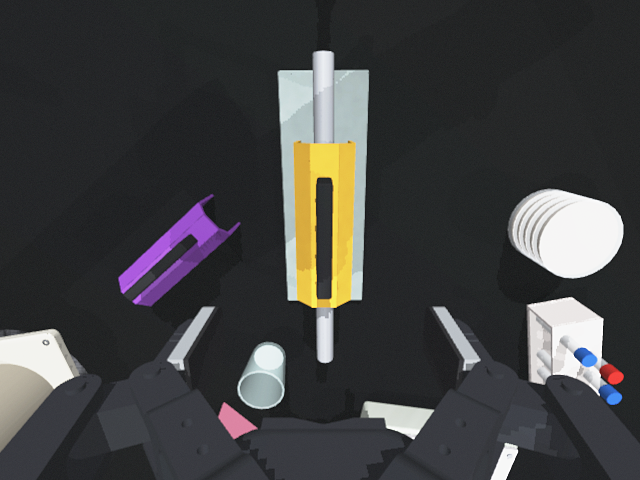

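The guard is settled: rib centre (0.5028,0.2151) at 80.1°, bar (0.5030,0.2162) at 80.2°, rib top 0.188. The post is at about (0.604,-0.208). I move above it with the jaws along the middle of the swing direction.

```bash
python3 -c "
from h import *
from workcell import *
print(get_obs()['joint_pos'].round(2))
need(.604,-.208,.22,101)"
```

```text
[ 0.41  0.32  0.25  1.5  -0.    2.16]
t 12.15 pos [0.5014 0.2161 0.2927] psi 79.77 F [-0.2  0.5  0.1] w 0.0851
turn units [-0.011  0.005 -2.123] shift units now-axes [-7.981  3.528  1.457] after-turn axes [-8.718  0.395  1.454]
```

Emit:
send_rows(
  increments=[
    [[0, 0, 0, 0, 0, -0.7], [0, 0, 0, 0, 0, -0.7], [0, 0, 0, 0, 0, -0.72], [-0.5, 0.02, 0, 0, 0, 0], [-0.7, 0.03, 0, 0, 0, 0], [-0.7, 0.03, 0, 0, 0, 0], [-0.7, 0.03, 0, 0, 0, 0], [-0.7, 0.03, 0, 0, 0, 0]],
  ],
)

```text
clock: 13.15
eef_pos: [0.54, 0.0546, 0.293]
tool_rot: [0.636, 0.771, -0.001, -0.001]
ft_force: [0.7, 0.1, -0.0]
grip_width: 0.0857
```

Emit:
send_rows(
  increments=[
    [[-0.7, 0.03, 0, 0, 0, 0], [-0.7, 0.03, 0, 0, 0, 0], [-0.7, 0.03, 0, 0, 0, 0], [-0.7, 0.03, 0.2, 0, 0, 0], [-0.7, 0.03, 0.4, 0, 0, 0], [-0.7, 0.03, 0.4, 0, 0, 0], [-0.7, 0.03, 0.3, 0, 0, 0], [-0.5, 0.03, 0.1, 0, 0, 0]],
  ],
)

```text
clock: 14.15
eef_pos: [0.6026, -0.2083, 0.2216]
tool_rot: [0.637, 0.771, -0.001, -0.002]
ft_force: [1.0, 0.6, 0.3]
grip_width: 0.0852
```

Emit:
send_rows(
  increments=[
    [[0, 0, 0, 0, 0, 0], [0, 0, 0, 0, 0, 0], [0, 0, 0, 0, 0, 0]],
  ],
)

```text
clock: 14.52
eef_pos: [0.6036, -0.2061, 0.2247]
tool_rot: [0.636, 0.772, 0.0, 0.0]
ft_force: [0.5, -0.5, 0.4]
grip_width: 0.085
```

```bash
cat > post.py <<'E'
from h import *
from workcell import *
import sys
need(.604,-.208,.092,101)
o=get_obs();c=camera('wrist');cv2.imwrite('pics/'+sys.argv[1],c['color'][:,:,::-1])
T=np.eye(4);T[:3,:3]=R.from_quat(o['tool_rot']).as_matrix();T[:3,3]=o['eef_pos']
W=cloud(c,T@c['mount']);z=W[...,2];hsv=cv2.cvtColor(c['color'],cv2.COLOR_RGB2HSV)
s=(np.hypot(W[...,0]-.57,W[...,1]+.255)<.13)
O=s&(hsv[...,0]<16)&(hsv[...,1]>150)&(z>.107)&(z<.118);p=W[O];print('post',O.sum(),cv2.minEnclosingCircle(p[:,:2].astype(np.float32)),np.median(p,0))
B=s&(hsv[...,0]>100)&(hsv[...,0]<125)&(hsv[...,1]>90)&(z>.086)&(z<.096);p=W[B];print('hub',B.sum(),cv2.minEnclosingCircle(p[:,:2].astype(np.float32)),np.median(p,0))
E
python3 post.py w6.png
```

```text
t 14.53 pos [ 0.6036 -0.2061  0.2247] psi 101.05 F [ 0.5 -0.5  0.4] w 0.085
turn units [0.006 0.002 0.005] shift units now-axes [-0.038 -0.003  2.654] after-turn axes [-0.039 -0.     2.654]
post 250 ((0.606696367263794, -0.2080945372581482), 0.007068628910928965) [ 0.60627244 -0.20743089  0.11094502]
hub 510 ((0.5748011469841003, -0.29729393124580383), 0.014093809761106968) [ 0.57505591 -0.29406964  0.08880818]
```

View pics/w6.png

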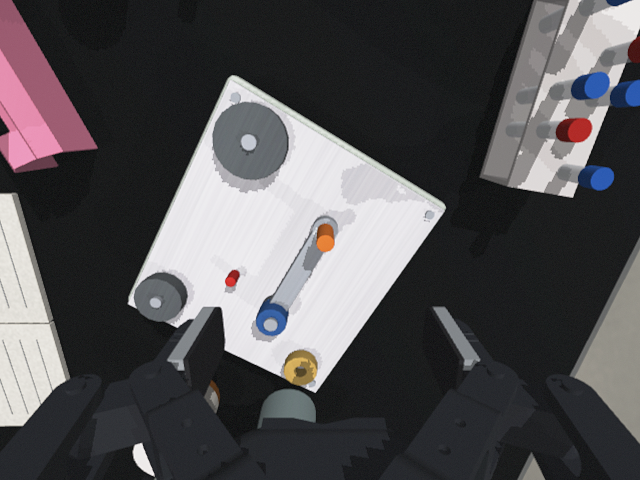

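The wrist view shows the post at (325,240) and the hub at (271,318), with measured radii of 7.07 and 14.09 mm. They are 94.7 mm apart at 70.4° (given: 95), and the post top is 0.111 (given: 0.112). At the stop the post should be at about (0.513,-0.225). I descend and grip.

Emit:
send_rows(
  increments=[
    [[-0.05, 0.05, 0.4, 0, 0, 0], [0, 0, 0.5, 0, 0, 0], [0, 0, 0.5, 0, 0, 0], [0, 0, 0.5, 0, 0, 0], [0, 0, 0.4, 0, 0, 0], [0, 0, 0.2, 0, 0, 0], [0, 0, 0.15, 0, 0, 0], [0, 0, 0, 0, 0, 0]],
  ],
)

```text
clock: 15.58
eef_pos: [0.6063, -0.2089, 0.0914]
tool_rot: [0.636, 0.772, 0.0, -0.0]
ft_force: [0.1, 0.6, 0.7]
grip_width: 0.0856
```

Emit:
send_rows(
  increments=[
    [[0, 0, 0, 0, 0, 0], [0, 0, 0, 0, 0, 0], [0, 0, 0, 0, 0, 0], [0, 0, 0, 0, 0, 0], [0, 0, 0, 0, 0, 0], [0, 0, 0, 0, 0, 0]],
  ],
  grip=1,
)

```text
clock: 16.32
eef_pos: [0.606, -0.2092, 0.0916]
tool_rot: [0.636, 0.771, -0.0, -0.0]
ft_force: [-2.9, -0.4, 3.8]
grip_width: 0.0116
```

```bash
python3 -c "
from h import *
need(.513,-.225,.092,101)
P=np.array([.5748,-.2973]);a=101*np.pi/180;M=np.array([[np.cos(a),np.sin(a)],[np.sin(a),-np.cos(a)]])
pr=None
for th in np.linspace(0,1.06,17):
    b=np.radians(70.4)+th;p=P+.095*np.array([np.cos(b),np.sin(b)])
    if pr is not None: print(round(th,3),p.round(4),(M@(p-pr)/.05).round(3))
    pr=p
"
```

```text
t 16.32 pos [ 0.606  -0.2092  0.0916] psi 100.96 F [-2.9 -0.4  3.8] w 0.0116
turn units [-0.003  0.001 -0.004] shift units now-axes [ 0.044 -1.885 -0.006] after-turn axes [ 0.045 -1.885 -0.007]
0.066 [ 0.6007 -0.2059] [ 0.06 -0.11]
0.132 [ 0.5946 -0.2044] [ 0.053 -0.114]
0.199 [ 0.5884 -0.2033] [ 0.045 -0.117]
0.265 [ 0.5821 -0.2026] [ 0.037 -0.12 ]
0.331 [ 0.5758 -0.2023] [ 0.029 -0.122]
0.398 [ 0.5695 -0.2024] [ 0.021 -0.124]
0.464 [ 0.5633 -0.203 ] [ 0.013 -0.125]
0.53 [ 0.5571 -0.204 ] [ 0.005 -0.126]
0.596 [ 0.5509 -0.2054] [-0.004 -0.126]
0.663 [ 0.5449 -0.2071] [-0.012 -0.125]
0.729 [ 0.539  -0.2093] [-0.02  -0.124]
0.795 [ 0.5332 -0.2119] [-0.028 -0.123]
0.861 [ 0.5277 -0.2148] [-0.036 -0.12 ]
0.928 [ 0.5223 -0.2181] [-0.044 -0.118]
0.994 [ 0.5172 -0.2218] [-0.052 -0.115]
1.06 [ 0.5123 -0.2257] [-0.06  -0.111]
```

```bash
python3 -c "
from h import *
from workcell import *
c=camera('wrist');cv2.imwrite('pics/w7.png',c['color'][:,:,::-1])
c=camera('scene');cv2.imwrite('pics/sc7.png',cv2.resize(c['color'][250:400,160:340,::-1],None,fx=4,fy=4,interpolation=cv2.INTER_CUBIC))"
```

```text
(no output)
```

View pics/w7.png

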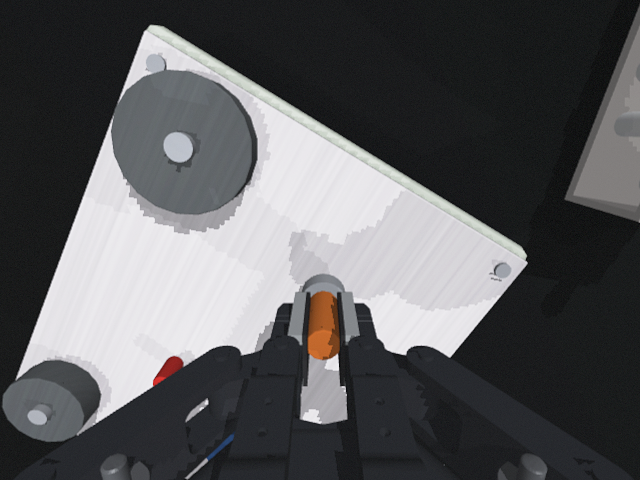

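View pics/sc7.png

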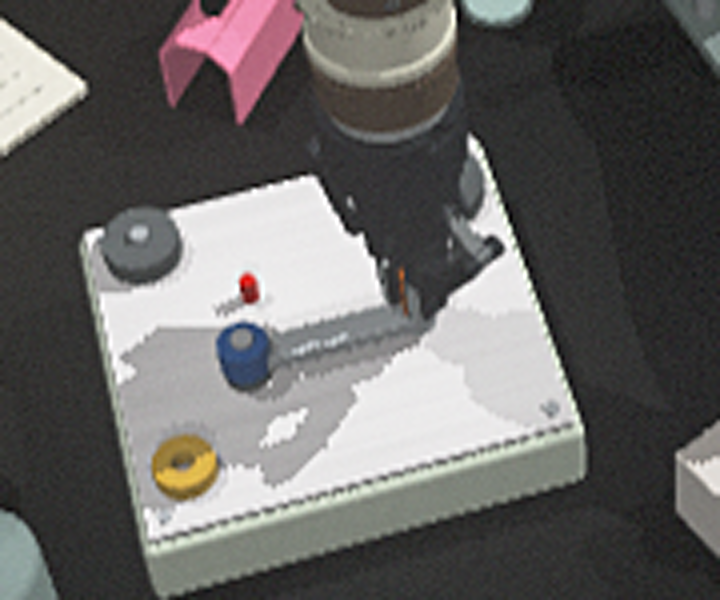

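The post sits squarely between the pads. I swing it along the arc.

Emit:
send_rows(
  increments=[
    [[0.06, -0.11, 0, 0, 0, 0], [0.05, -0.11, 0, 0, 0, 0], [0.05, -0.12, 0, 0, 0, 0], [0.04, -0.12, 0, 0, 0, 0], [0.03, -0.12, 0, 0, 0, 0], [0.02, -0.12, 0, 0, 0, 0], [0.01, -0.13, 0, 0, 0, 0], [0, 0, 0, 0, 0, 0]],
  ],
)

```text
clock: 17.42
eef_pos: [0.5635, -0.2044, 0.0917]
tool_rot: [0.636, 0.771, 0.001, 0.001]
ft_force: [4.8, -2.0, 0.6]
grip_width: 0.012
```

Emit:
send_rows(
  increments=[
    [[0.01, -0.13, 0, 0, 0, 0], [0, -0.13, 0, 0, 0, 0], [-0.01, -0.12, 0, 0, 0, 0], [-0.02, -0.12, 0, 0, 0, 0], [-0.03, -0.12, 0, 0, 0, 0], [-0.04, -0.12, 0, 0, 0, 0], [0, 0, 0, 0, 0, 0]],
  ],
)

```text
clock: 18.3
eef_pos: [0.5291, -0.2152, 0.0917]
tool_rot: [0.636, 0.772, 0.002, 0.001]
ft_force: [7.5, 0.2, -0.2]
grip_width: 0.0122
```

```bash
python3 -c "
from h import *
need(.5125,-.2255,.0916,101)"
```

```text
t 18.3 pos [ 0.5291 -0.2152  0.0917] psi 100.99 F [ 7.5  0.2 -0.2] w 0.0122
turn units [ 0.023 -0.003 -0.001] shift units now-axes [-0.139 -0.365  0.001] after-turn axes [-0.139 -0.365  0.002]
```

Emit:
send_rows(
  increments=[
    [[-0.04, -0.12, 0, 0, 0, 0], [-0.05, -0.12, 0, 0, 0, 0], [-0.05, -0.1, 0, 0, 0, 0], [0, 0, 0, 0, 0, 0], [0, 0, 0, 0, 0, 0]],
  ],
)

```text
clock: 18.92
eef_pos: [0.5146, -0.2248, 0.0917]
tool_rot: [0.636, 0.772, 0.002, 0.001]
ft_force: [8.8, 0.0, -1.4]
grip_width: 0.0123
```

```bash
python3 -c "
from h import *
need(.5125,-.2255,.0916,101)"
```

```text
t 18.93 pos [ 0.5146 -0.2248  0.0917] psi 101.04 F [ 8.8  0.  -1.4] w 0.0123
turn units [ 0.03  -0.005  0.004] shift units now-axes [-0.005 -0.043  0.002] after-turn axes [-0.005 -0.043  0.003]
```

Emit:
send_rows(
  increments=[
    [[-0.02, -0.035, 0, 0, 0, 0], [-0.02, -0.035, 0, 0, 0, 0], [0, 0, 0, 0, 0, 0], [0, 0, 0, 0, 0, 0]],
  ],
)

```text
clock: 19.42
eef_pos: [0.5119, -0.2271, 0.0917]
tool_rot: [0.636, 0.772, 0.003, 0.001]
ft_force: [8.8, 0.1, -0.8]
grip_width: 0.0118
```

Emit:
send_rows(
  increments=[
    [[-0.02, -0.035, 0, 0, 0, 0], [0, 0, 0, 0, 0, 0], [0, 0, 0, 0, 0, 0]],
  ],
)

```text
clock: 19.8
eef_pos: [0.5117, -0.2273, 0.0918]
tool_rot: [0.635, 0.772, 0.004, 0.002]
ft_force: [12.2, 4.7, -1.9]
grip_width: 0.0121
```

The force jumped from 8.8 to about 13 N and the motion stalled, so the arm is on its stop. I check with the cameras.

```bash
python3 -c "
from h import *
from workcell import *
need(.5125,-.2255,.0916,101)
o=get_obs();c=camera('wrist');cv2.imwrite('pics/w8.png',c['color'][:,:,::-1])
T=np.eye(4);T[:3,:3]=R.from_quat(o['tool_rot']).as_matrix();T[:3,3]=o['eef_pos']
W=cloud(c,T@c['mount']);z=W[...,2];hsv=cv2.cvtColor(c['color'],cv2.COLOR_RGB2HSV)
O=(hsv[...,0]<16)&(hsv[...,1]>150)&(z>.107)&(z<.118);p=W[O];q=cv2.minEnclosingCircle(p[:,:2].astype(np.float32));print('post',O.sum(),q)
d=np.array(q[0])-[.5748,-.2973];print('idler',np.arctan2(d[1],d[0])-np.radians(70.4),np.hypot(*d))
d=o['eef_pos'][:2]-[.5748,-.2973];print('idler tcp',np.arctan2(d[1],d[0])-np.radians(70.4))
c=camera('scene');cv2.imwrite('pics/sc8.png',c['color'][:,:,::-1])
W=cloud(c);z=W[...,2];s=(np.hypot(W[...,0]-.503,W[...,1]-.215)<.1)&(z>.182)&(z<.194);p=W[s];print('rib',cv2.minAreaRect(p[:,:2].astype(np.float32)),np.median(p[:,2]))
a=np.load('scene0.npz')['color'];D=cv2.absdiff(a,c['color']).max(-1);cv2.imwrite('pics/d8.png',D*3)
"
```

```text
t 19.8 pos [ 0.5117 -0.2273  0.0918] psi 101.14 F [12.2  4.7 -1.9] w 0.0121
turn units [ 0.051 -0.017  0.014] shift units now-axes [0.032 0.023 0.004] after-turn axes [0.032 0.023 0.004]
post 957 ((0.5121196508407593, -0.22581061720848083), 0.0075033619068562984)
idler 1.0619209009027981 0.09507659029769991
idler tcp 1.0756427749810855
rib ((0.5034647583961487, 0.21482133865356445), (0.0930570513010025, 0.018711159005761147), 79.83260345458984) 0.18798998081419482
```

View pics/sc8.png

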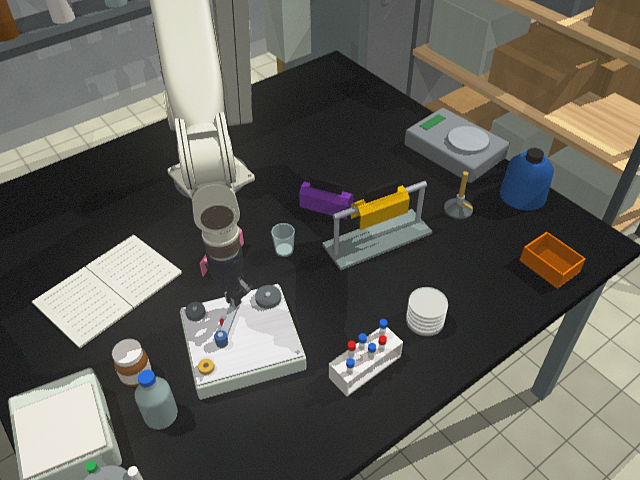

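View pics/w8.png

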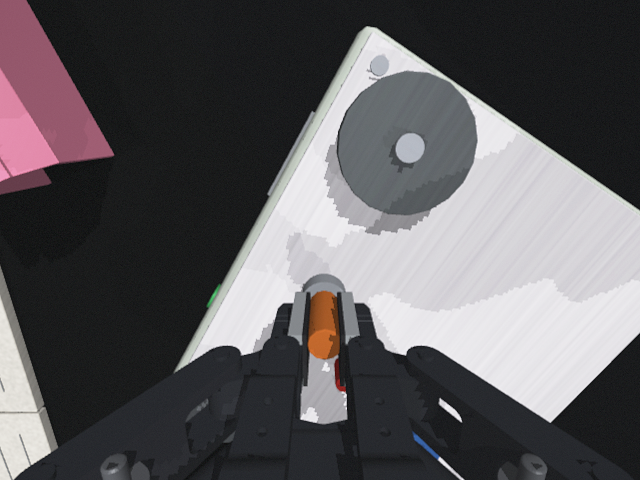

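The scene view shows the guard astride the bar at (385,207). The wrist view shows the post in the pads at (322,325) and the steel bar against the red peg at (340,375). The measured angle is about 1.06 against a stop of 1.05. Bystanders look unmoved. I let it settle, then hand in.

Emit:
send_rows(
  increments=[
    [[0, 0, 0, 0, 0, 0], [0, 0, 0, 0, 0, 0], [0, 0, 0, 0, 0, 0], [0, 0, 0, 0, 0, 0]],
  ],
)

```text
clock: 20.4
eef_pos: [0.5117, -0.2273, 0.0918]
tool_rot: [0.635, 0.772, 0.004, 0.002]
ft_force: [12.5, 4.3, -2.5]
grip_width: 0.0124
```

```bash
python3 -c "
from workcell import *
o=get_obs();print(o['eef_pos'],o['ft_force'],o['grip_width']);print(job_done())"
```

```text
[ 0.51168794 -0.22728889  0.09178482] [12.49336952  4.33301063 -2.49784541] 0.012354615904648857
the job is handed in; nothing more can be done
None
```

I lifted the yellow guard off the tensioner arm, lowered it onto the middle of the rail and let go. I then gripped the orange post, swung the arm to its stop, and handed the job in at 20.4 s still holding it there. The hand-in gives no verdict, so these are my own last checks:

- **Guard:** its rib is within about 1 mm of the bar's middle and within 0.5° of its line. The rib top is at 0.188 m, the right height for a guard resting on the bar.
- **Tensioner arm:** the steel bar is against the red peg. The camera puts the angle at about 1.06 rad, just past the 1.05 stop, which is within measuring error. The force rose from about 9 to 13 N as the motion stalled, then held steady.
- **Bystanders:** nothing looked moved in the last scene picture. I judged this by eye and did not measure each one.
- **Disagreement:** the gripper read about 12 mm on the 14 mm post. It also read 11 mm on the 12 mm rib, so it seems to read low. The pictures show the post squarely between the pads.

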